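# Cock the loaded tube flick mixer

## Task

Two spring flick mixers stand on the worktop; only one of them has a blood tube in its socket. Cock that one: draw its sprung arm back by the upright knob until it has passed its catch, let it come to rest on the catch, and let go, leaving it hooked and not fired. Never let the arm snap back at the tube, leave the tube standing in its socket, and leave the arm of the empty mixer at rest and the specimen cup where it stands.

Things in the scene. Friction and masses are not known exactly. Their poses are not given: they have to be found in the camera images.
- loaded_knob (a point): Grip point on the knob of the mixer that holds the tube: a round black upright knob, 16 mm across; the point is 85 mm above the worktop, 21 mm below the knob's top and 24 mm above the foot of its shaft. Below is the flat steel arm (top 54 mm above the worktop). Only knob and tube (top 102 mm, over 120 mm from the knob) stand above 62 mm. The knob may turn between the fingers.
- loaded_pivot (a point): Point on the vertical axis about which the arm of that mixer swings, 50 mm above the worktop; the knob goes round it at a radius of 105 mm. The mixer is a white plate 186 x 86 x 12 mm, screwed down, with the knob at its end near the robot and the tube socket at its far end. x axis: along the plate to the tube end; y axis: across it.
- loaded_arm (a joint): Angle of that arm in rad: 0 at rest (spring, striker close to the tube), growing as the knob is drawn clockwise seen from above (towards the mixer's y, to the robot's left). The spring pulls back with about 1.5 N at the knob at rest and 3.5 N at 0.7. At about 0.72 a pin under the arm passes the catch, which clicks in behind it; the arm then rests hooked at about 0.69. Hard stop at 0.97. Let go short of that, or with the catch open, it snaps back to 0.
- loaded_catch (a joint): Angle of the catch of that mixer in rad: 0 closed, up to 0.6 open. A small sprung dark steel lever on the plate under the arm (26 to 38 mm above the worktop); the arm pushes it open by itself in passing and it springs closed. 2 or 3 N on it or on its little black pad fires the arm.
- tube_mid (a point): Centre of the loose blood tube (13 mm across, cap 17 mm, 90 mm high), which stands upright in the 28 mm deep socket of the loaded mixer, centre 57 mm above the worktop.
- empty_knob (a point): Grip point on the knob of the other mixer, which is the same in every way but has no tube: not to be drawn.
- empty_arm (a joint): Arm angle of the empty mixer in rad, 0 at rest; must stay there.
- cup_mid (a point): Centre of a closed specimen cup (62 mm across, 72 mm high) on the worktop to the right: a bystander. Beyond it, to the right of the mixers, stands a bench centrifuge with its lid open, about 230 mm high (centre 590 mm ahead of the robot, 80 mm to its right): pass round or over it and come down on the knob from above.

How it is judged:
At the end, for the whole second after the job is handed in: The arm of the mixer that holds the tube rests on its catch (0.62 to 0.78 rad, still, catch closed to within 0.1 rad), nothing holding it; the other mixer's arm is at rest (under 0.08 rad); the tube stands in its socket (within 10 mm of full depth, tilted under 0.2 rad) (value of joint loaded_arm between 0.62 and 0.78 rad and value of joint loaded_catch below 0.1 rad and velocity of joint loaded_arm between -0.1 and 0.1 rad/s and value of joint empty_arm below 0.08 rad and horizontal distance between tube_mid and loaded_pivot below 0.08 m and angle between tube_mid's own z axis and vertical below 0.2 rad and height (world z) of tube_mid below 0.067 m); the robot touches nothing.
It fails at once if the loaded arm snaps back towards the tube (faster than 5 rad/s below 0.6 rad) (velocity of joint loaded_arm below -5 rad/s and value of joint loaded_arm below 0.6 rad).
It fails at once if the arm of the empty mixer is drawn by more than 0.15 rad (value of joint empty_arm above 0.15 rad).
It fails at once if the tube is lifted or tipped (centre moved more than 20 mm) (distance of tube_mid from where it was at the start of the episode above 0.02 m).
It fails at once if the specimen cup is pushed more than 20 mm (distance of cup_mid from where it was at the start of the episode above 0.02 m).
It also fails if it takes over 35 s, if anything falls off the work surface, if the arm or the gripper's body presses on something with over 40 N, if the wrist force passes 120 N, or if a joint passes its speed limit or range.

## Robot

A 6-joint arm with a two-finger parallel gripper is mounted at the origin on a cart in front of the work surface, level with it; the furniture and walls round the work are solid. World frame = base frame: x ahead of the robot, y to its left, z up, the work surface at z = 0. Lengths are in m, angles in rad, forces in N, time in s.
With the tool pointing down it reaches from about 0.35 to 0.85 m from the base axis. Payload 8.1 kg.
Tool frame: the origin (TCP) lies at the very end of the fingers, on their centre line; the grasp point (between the pads) lies robot.tcp_to_grasp behind it (robot.tcp_to_grasp is the distance from the TCP to the grasp point, in m); z points along the fingers, y is the line along which they close (so a half turn about z gives the same grasp; the last joint's range is limited). The gripper opens to 93 mm and grips with 3 to 60 N. Pads are 15 mm wide; open, the fingers measure 128 mm over their backs; the gripper's body (75 mm by 188 mm) begins 65 mm behind the grasp point.
Start: joints at [1.11, 0.13, 1.488, -0, 1.523, -0.085], TCP at [0.22, 0.558, 0.219] pointing down, gripper open.
Joint ranges: [-2.96, 2.96], [-0.89, 2.26], [0.02, 2.5], [-1.34, 4.48], [0, 2.73], [-2.66, 2.66]. Speed limits (rad/s): [2.39, 2.39, 2.79, 3.14, 3.14, 3.14].

## Interface

Orientations are given as a rotation vector (axis times angle).
In Python, from plant import robot gives the robot as it stands. The module is installed in compiled form; this text tells all that it offers.
- The arm moves only by the shell command python3 -m pendant 'ROWS' [FORCE]. ROWS is JSON, a list that holds one entry, the list of rows, each a list of 5 numbers: the opening, from 0 (shut) to 1 (fully open), then the shift along the tool's x, y, z in cm, then the turn about the tool's z in degrees. In form: [[[fingers, x, y, z, roll], ...]]. A call has 1 to 8 rows; each row shifts and turns the commanded pose from where the row before left it, along the tool's axes as they then stand; what a row does not reach is not made up. A row lasts 1/10 s, in which the tool goes at most 50 mm and 8.59 degrees, less where a joint would pass 70% of its speed; a pose out of reach is approached as far as the arm can. A call is refused whole if a number of a shift passes 5 or a number of a turn 8.59, either way. A call with a gripper value outside its range is refused whole. The fingers move at their own pace and stop on an object; FORCE is the grip in N (left out, the last holds). Time passes only in rows, so rows that do not move let the fingers close. It gives the time, the measured TCP pose, the force, the opening and the grip force at its end, in the units of the state.
- robot.read_state(): the state, without advancing time (a new reading comes with each control period).
- robot.read_camera(name): name is "scene" or "top" or "wrist"; returns a dict with "img" (480x640x3 uint8, blue, green, red), "K" (3x3 intrinsics, pixels), "pose" (4x4, takes a point from camera to world coordinates). Camera axes: x right, y up, looking along -z (the intrinsics and any distortion apply to the point x, -y, -z); pixel columns grow to the right and rows downward; lengths in m; the calibration is good to about 2 mm. A picture is of the moment at which its call begins. There is no depth.
- robot.close_job(): hands the job in; it is judged then, once.
The state is a dict: "t": time; "q": joint angles; "dq": joint speeds; "joint_torque": joint torques, N m; "tool_pos": TCP position; "orientation": TCP orientation; "force": force on the tool from outside, world axes, zero at the start; "wrist_torque": the same for the moment, N m; "opening": finger opening in m; "gripper_force": force on a finger pad.
Only numpy, scipy, OpenCV 4.12 (cv2) and the standard library are available. Lean on these libraries where they do the work, as an engineer would, in place of code of your own. Each camera call takes 0.05 s, during which the arm holds its last target. There are 200 camera calls.

## Working session

There is one attempt and no reset: what is moved stays moved. The work goes in short steps, Python scripts to look and compute and a shell command to move; the robot and the scene stay as the last step left them, time stands still between calls to the robot, and variables do not carry over. Pictures are saved under pics/ and viewed, at most 10 in all, crops included, and the job is handed in when it is done.

```bash
mkdir -p pics
python3 - <<'E'
from plant import robot
import cv2
print(robot.tcp_to_grasp); s=robot.read_state(); print({k:s[k] for k in("t","tool_pos","orientation","opening","force")})
for n in("scene","top"):
    c=robot.read_camera(n); cv2.imwrite(f"pics/{n}0.png",c["img"]); print(n,c["K"],c["pose"],[k for k in c])
E
```

```text
0.0188
{'t': 0.0, 'tool_pos': array([0.2199364 , 0.55764168, 0.21760623]), 'orientation': array([-5.86736731e-01, -3.08580993e+00,  2.69287500e-03]), 'opening': 0.09291106232810976, 'force': array([-0.41607402, -0.86093492, -0.06352731])}
scene [[499.23305089   0.         314.82320653]
 [  0.         499.23305089 231.02587765]
 [  0.           0.           1.        ]] [[ 0.62869997  0.49464275 -0.60005408  0.03666013]
 [-0.77764324  0.40258599 -0.48290321 -0.37259851]
 [ 0.00270879  0.77022923  0.63776139  0.63099409]
 [ 0.          0.          0.          1.        ]] ['img', 'K', 'pose']
top [[563.13478417   0.         323.31427276]
 [  0.         563.13478417 241.34609941]
 [  0.           0.           1.        ]] [[ 0.01988081  0.98657935 -0.16206767  0.37872605]
 [-0.99962012  0.01651942 -0.02206198  0.01649238]
 [-0.01908863  0.16244472  0.98653299  1.11347809]
 [ 0.          0.          0.          1.        ]] ['img', 'K', 'pose']
```

View pics/top0.png

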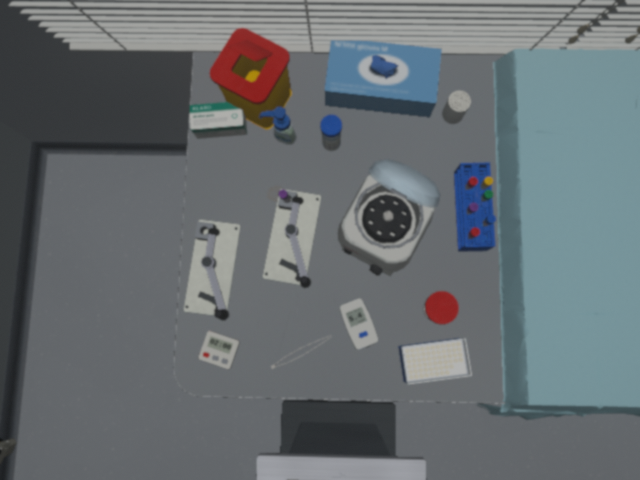

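View pics/scene0.png

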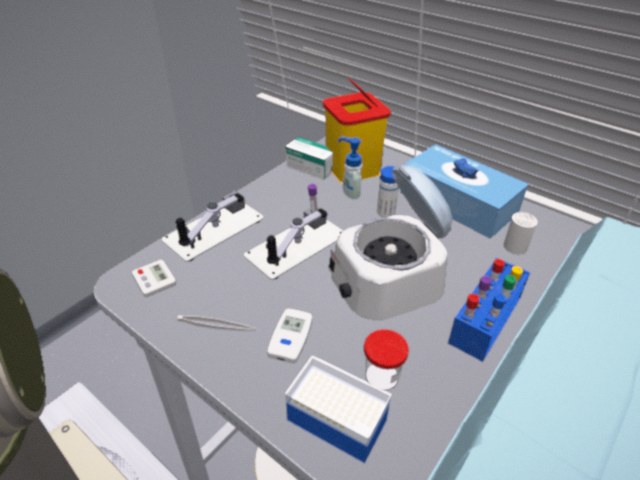

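The tube (purple cap, top view at about (285,195)) is in the right-hand mixer, whose knob is near (305,282). The empty mixer's knob is near (222,314). I'll enlarge both views.

Run:
```python
import cv2,numpy as np
a=cv2.imread("pics/top0.png")[180:300,250:340]; b=cv2.imread("pics/scene0.png")[175:285,235:355]
a=cv2.resize(a,(450,600),interpolation=cv2.INTER_CUBIC); b=cv2.resize(b,None,fx=350/120,fy=350/120,interpolation=cv2.INTER_CUBIC)
o=np.zeros((600,800,3),np.uint8); o[:,:450]=a; o[:b.shape[0],450:450+b.shape[1]]=b[:,:350]
cv2.imwrite("pics/crop1.png",o)
```

```text
(no output)
```

View pics/crop1.png

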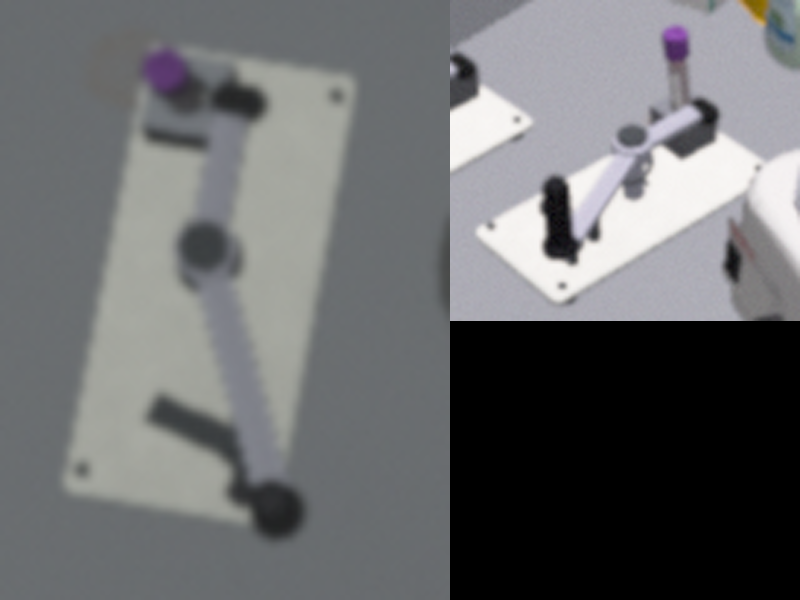

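Top crop (5x): knob top at (278,508), pivot cap at (207,248), and plate corners at (150,42), (355,78) and (65,490). Scene crop: knob top at about (556,184).

```bash
cat > h.py <<'E'
import numpy as np
def ray(c,u,v,z):
    K,T=c["K"],c["pose"]; d=T[:3,:3]@np.array([(u-K[0,2])/K[0,0],-(v-K[1,2])/K[1,1],-1]); p=T[:3,3]
    return p+d*(z-p[2])/d[2]
E
python3 - <<'E'
from plant import robot
from h import *
from scipy.spatial.transform import Rotation as R
t=robot.read_camera("top"); s=robot.read_camera("scene")
f=lambda x,y,z:ray(t,250+(x+.5)/5-.5,180+(y+.5)/5-.5,z)
k=f(278,508,.104);p=f(207,248,.062);print("knob",k,"pivot",p,np.linalg.norm((k-p)[:2]))
print("scene knob",ray(s,235+106/2.917,175+184/2.917,.104))
A,B,C=f(150,42,.012),f(355,78,.012),f(65,490,.012);print(A,B,C,"ctr",(B+C)/2,np.linalg.norm(A-B),np.linalg.norm(A-C),"yaw x",np.arctan2(*(A-C)[[1,0]]), np.arctan2(*(A-B)[[1,0]])-np.pi/2)
print("tube",f(166,70,.1)); print("empty knob",ray(t,222,314,.104))
q=robot.read_state();print(R.from_rotvec(q["orientation"]).as_matrix().round(3))
d=k-p;print("arm dir",np.arctan2(d[1],d[0]))
E
```

```text
knob [0.47144038 0.07018144 0.104     ] pivot [0.57383667 0.10192197 0.062     ] 0.10720289582710527
scene knob [0.47385073 0.06998953 0.104     ]
[0.66723608 0.13147677 0.012     ] [0.65356897 0.04844998 0.012     ] [0.48545983 0.15905467 0.012     ] ctr [0.5695144  0.10375232 0.012     ] 0.08414414678743944 0.18385632346761038 yaw x -0.1505652502460519 -0.16314776984261092
tube [0.63359703 0.11600476 0.1       ]
empty knob [0.41010002 0.21734461 0.104     ]
[[-0.93   0.367 -0.001]
 [ 0.367  0.93  -0.001]
 [ 0.    -0.001 -1.   ]]
arm dir -2.841007641242791
```

```bash
python3 -m pendant '[[[0.7,-2.7,-2.4,0,0],[0.7,-2.7,-2.4,0,0],[0.7,-2.7,-2.4,0,0],[0.7,-2.7,-2.4,0,0],[0.7,-2.7,-2.4,0,0],[0.7,-2.7,-2.4,0,0],[0.7,-2.7,-2.4,0,0],[0.7,-2.7,-2.4,0,0]]]'; python3 -m pendant '[[[0.7,-2.7,-2.4,0,0],[0.7,-2.7,-2.4,0,0],[0.7,-2.7,-2.4,0,0],[0.7,-2.7,-2.4,0,0],[0.7,-2.7,-2.4,0,0],[0.7,0,0,0,0],[0.7,0,0,0,0]]]'
```

```text
t: 1.0
tool_pos: [0.351, 0.2989, 0.2185]
orientation: [0.586, 3.086, 0.0]
force: [-0.6, -0.1, -0.6]
opening: 0.0651
gripper_force: 0.0
t: 1.7
tool_pos: [0.4322, 0.1386, 0.2185]
orientation: [-0.59, -3.085, -0.0]
force: [0.9, 0.5, -0.2]
opening: 0.0652
gripper_force: 0.0
```

Run:
```python
from plant import robot
from h import *
import cv2
from scipy.spatial.transform import Rotation as R
c=robot.read_camera("wrist");cv2.imwrite("pics/w1.png",c["img"]);print(c["K"],c["pose"])
q=robot.read_state();M=R.from_rotvec(q["orientation"]).as_matrix();print(q["tool_pos"],M.round(3),q["t"],q["force"])
print("shift to knob cm",M.T@(np.array([.4725,.070,.066])-q["tool_pos"])*100)
T=np.linalg.inv(c["pose"]);p=T@[.4725,.070,.106,1];print("expect px",c["K"][0,2]+c["K"][0,0]*p[0]/-p[2],c["K"][1,2]+c["K"][1,1]*-p[1]/-p[2])
```

```text
[[378.56160793   0.         327.04779787]
 [  0.         378.56160793 235.51497173]
 [  0.           0.           1.        ]] [[ 3.69148152e-01 -8.98957043e-01 -2.35808982e-01  3.66563428e-01]
 [ 9.29370153e-01  3.57305745e-01  9.27562574e-02  1.64352476e-01]
 [ 8.72013310e-04 -2.53394631e-01  9.67362600e-01  3.83767503e-01]
 [ 0.00000000e+00  0.00000000e+00  0.00000000e+00  1.00000000e+00]]
[0.4319515  0.1393348  0.21849043] [[-0.93   0.368 -0.   ]
 [ 0.368  0.93   0.   ]
 [ 0.001  0.    -1.   ]] 1.75 [-0.81457537  0.91395334 -0.19835531]
shift to knob cm [-6.3293536  -4.95914219 15.24448971]
expect px 265.93371192639864 308.8157663614719
```

View pics/w1.png

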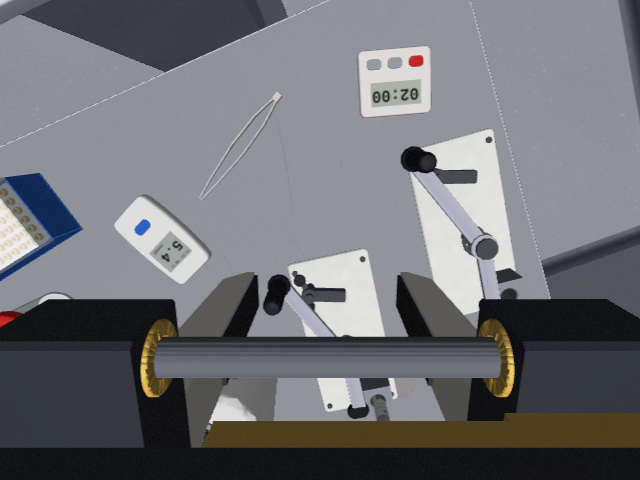

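The wrist view shows the loaded knob's top at about (272,303) and its foot at (281,283). I expected the top at (266,309), so it agrees to within a few mm.

```bash
python3 - <<'E'
from plant import robot
from h import *
c=robot.read_camera("wrist");print(ray(c,272,303,.103),ray(c,281,285,.064))
E
python3 -m pendant '[[[0.7,-3.2,-2.5,0,0],[0.7,-3.1,-2.5,0,0],[0.7,0,0,3,0],[0.7,0,0,3,0],[0.7,0,0,0,0]]]'
```

```text
[0.47061582 0.07637054 0.103     ] [0.47193672 0.07872474 0.064     ]
t: 2.3
tool_pos: [0.4692, 0.0703, 0.1542]
orientation: [-0.583, -3.079, 0.002]
force: [-1.6, 0.4, 0.4]
opening: 0.0656
gripper_force: 0.0
```

```bash
python3 -m pendant '[[[0.7,-0.1,0.3,3,0],[0.7,0,0,3,0],[0.7,0,0,2.6,0],[0.7,0,0,0,0]]]' 25
python3 - <<'E'
from plant import robot
from h import *
import cv2
c=robot.read_camera("wrist");cv2.imwrite("pics/w2.png",c["img"])
E
```

```text
t: 2.7
tool_pos: [0.4718, 0.0729, 0.0703]
orientation: [-0.583, -3.081, 0.002]
force: [-1.1, -1.2, -0.3]
opening: 0.065
gripper_force: 0.0
```

View pics/w2.png

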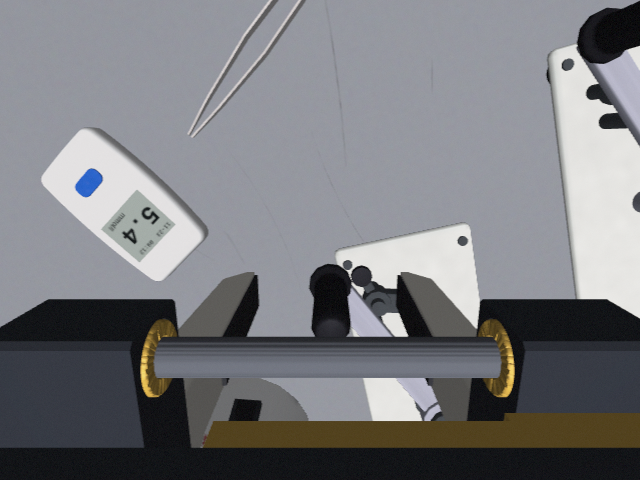

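The knob (column about 331) is centred between the fingers, whose midpoint is about column 327. Closing now.

```bash
python3 -m pendant '[[[0,0,0,0.3,0],[0,0,0,0,0],[0,0,0,0,0],[0,0,0,0,0],[0,0,0,0,0],[0,0,0,0,0],[0,0,0,0,0],[0,0,0,0,0]]]' 25
python3 - <<'E'
from plant import robot
from h import *
from scipy.spatial.transform import Rotation as R
q=robot.read_state();M=R.from_rotvec(q["orientation"]).as_matrix();k=q["tool_pos"][:2]
piv=np.array([.573,.102]);d=k-piv;r=np.linalg.norm(d);print(k,r,np.degrees(np.arctan2(d[1],d[0])))
u=d/r;o=k.copy();piv=k-u*.105
for a in list(np.arange(.1,.81,.1))+[.85]:
    c,s=np.cos(a),-np.sin(a);n=piv+.105*np.array([[c,-s],[s,c]])@u
    print(round(a,2),(M[:2,:2].T@(n-o)*100).round(2),n.round(4));o=n
E
```

```text
t: 3.55
tool_pos: [0.4751, 0.0728, 0.0698]
orientation: [0.587, 3.085, 0.003]
force: [3.4, 4.5, -2.9]
opening: 0.0155
gripper_force: 25.0
[0.47507524 0.07281045] 0.10218262097712909 -163.4016614314784
0.1 [0.61 0.86] [0.4726 0.083 ]
0.2 [0.52 0.91] [0.4711 0.0934]
0.3 [0.42 0.96] [0.4707 0.1039]
0.4 [0.33 1.  ] [0.4713 0.1144]
0.5 [0.22 1.03] [0.473  0.1247]
0.6 [0.12 1.04] [0.4757 0.1349]
0.7 [0.02 1.05] [0.4794 0.1447]
0.8 [-0.09  1.05] [0.4841 0.1541]
0.85 [-0.08  0.52] [0.4868 0.1586]
```

```bash
python3 -m pendant '[[[0,0.3,0.43,0,0],[0,0.3,0.43,0,0],[0,0.26,0.46,0,0],[0,0.26,0.46,0,0],[0,0.21,0.48,0,0],[0,0.21,0.48,0,0],[0,0.17,0.5,0,0],[0,0.17,0.5,0,0]]]'
```

```text
t: 4.35
tool_pos: [0.4693, 0.1136, 0.0695]
orientation: [-0.586, -3.084, 0.003]
force: [-6.2, -5.7, 6.0]
opening: 0.0159
gripper_force: 25.0
```

```bash
python3 -m pendant '[[[0,0.11,0.51,0,0],[0,0.11,0.52,0,0],[0,0.06,0.52,0,0],[0,0.06,0.52,0,0],[0,0.01,0.52,0,0],[0,0.01,0.53,0,0]]]'; python3 -m pendant '[[[0,-0.04,0.53,0,0],[0,-0.05,0.53,0,0],[0,-0.06,0.4,0,0],[0,0,0,0,0],[0,0,0,0,0]]]'
python3 - <<'E'
from plant import robot
from h import *
import cv2
q=robot.read_state();d=q["tool_pos"][:2]-[.5745,.102];print(np.linalg.norm(d),q["tool_pos"])
c=robot.read_camera("top");cv2.imwrite("pics/t3.png",cv2.resize(c["img"][180:300,170:340],(800,565),interpolation=cv2.INTER_CUBIC))
E
```

```text
t: 4.95
tool_pos: [0.4771, 0.144, 0.0691]
orientation: [-0.586, -3.083, 0.003]
force: [-4.7, -5.0, 4.0]
opening: 0.0154
gripper_force: 25.0
t: 5.45
tool_pos: [0.4836, 0.1572, 0.069]
orientation: [-0.585, -3.083, 0.002]
force: [-5.4, -3.6, 4.6]
opening: 0.0155
gripper_force: 25.0
0.10630209875597524 [0.48362842 0.15715879 0.06901073]
```

View pics/t3.png

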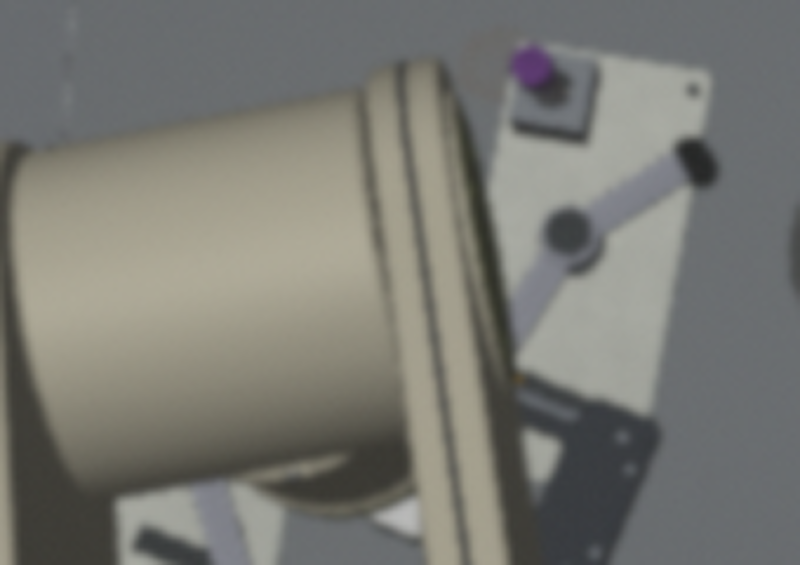

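The arm is drawn to about 0.85 rad (the striker swung about 49° in the image), so it is past the catch. Now I'll ease it back.

```bash
python3 -m pendant '[[[0,0.05,-0.3,0,0],[0,0.04,-0.3,0,0],[0,0.03,-0.2,0,0],[0,0,0,0,0],[0,0,0,0,0]]]';for i in 1; do python3 -m pendant '[[[0,0.02,-0.2,0,0],[0,0,0,0,0],[0,0,0,0,0]]]'; python3 -m pendant '[[[0,0.01,-0.2,0,0],[0,0,0,0,0],[0,0,0,0,0]]]'; python3 -m pendant '[[[0,0,-0.2,0,0],[0,0,0,0,0],[0,0,0,0,0]]]'; done
```

```text
t: 6.0
tool_pos: [0.4803, 0.1503, 0.0692]
orientation: [-0.586, -3.084, -0.0]
force: [-6.0, 1.1, 2.1]
opening: 0.0158
gripper_force: 25.0
t: 6.3
tool_pos: [0.4796, 0.1485, 0.0692]
orientation: [-0.586, -3.084, 0.0]
force: [-6.1, 1.5, 1.0]
opening: 0.0158
gripper_force: 25.0
t: 6.6
tool_pos: [0.4789, 0.1465, 0.0692]
orientation: [-0.586, -3.085, 0.0]
force: [-5.2, 1.2, 1.3]
opening: 0.0155
gripper_force: 25.0
t: 6.9
tool_pos: [0.4784, 0.1449, 0.0693]
orientation: [-0.586, -3.085, -0.001]
force: [-5.6, 3.3, -0.2]
opening: 0.0153
gripper_force: 25.0
```

```bash
python3 -m pendant '[[[0,0,-0.15,0,0],[0,0,0,0,0],[0,0,0,0,0]]]'; python3 -m pendant '[[[0,-0.02,-0.15,0,0],[0,0,0,0,0],[0,0,0,0,0]]]'; python3 -m pendant '[[[0,-0.02,-0.15,0,0],[0,0,0,0,0],[0,0,0,0,0]]]'
```

```text
t: 7.2
tool_pos: [0.4782, 0.1444, 0.0693]
orientation: [-0.586, -3.086, -0.003]
force: [-2.6, 7.3, -1.9]
opening: 0.0153
gripper_force: 25.0
t: 7.5
tool_pos: [0.478, 0.1438, 0.0695]
orientation: [-0.586, -3.086, -0.006]
force: [-2.1, 12.1, -4.2]
opening: 0.0155
gripper_force: 25.0
t: 7.8
tool_pos: [0.4778, 0.1433, 0.0695]
orientation: [-0.586, -3.086, -0.009]
force: [-0.5, 16.4, -3.9]
opening: 0.0153
gripper_force: 25.0
```

The force rises to 16 N with almost no motion, so the arm is resting on the catch. I'll relieve that load, open, and go up.

```bash
python3 -m pendant '[[[0,0.02,0.25,0,0],[0,0,0.15,0,0],[0,0,0,0,0],[0,0,0,0,0]]]' 3; python3 -m pendant '[[[0.5,0,0,0,0],[0.5,0,0,0,0],[0.5,0,0,0,0],[0.5,0,0,0,0]]]'; python3 -m pendant '[[[0.5,0,0,-2,0],[0.5,0,0,-3,0],[0.5,0,0,-4,0],[0.5,0,0,-4,0],[0.5,2,2,-2,0],[0.5,3,3,0,0],[0.5,3,3,0,0],[0.5,0,0,0,0]]]'
python3 - <<'E'
from plant import robot
import cv2,numpy as np
w=robot.read_camera("wrist")["img"];t=robot.read_camera("top")["img"][150:330,170:350]
cv2.imwrite("pics/f.png",np.hstack([cv2.resize(w,(400,300)),cv2.resize(t,(400,400))[:300]]))
E
```

```text
t: 8.2
tool_pos: [0.4789, 0.1442, 0.0696]
orientation: [-0.587, -3.086, -0.001]
force: [-4.0, 3.8, 0.0]
opening: 0.0156
gripper_force: 3.0
t: 8.6
tool_pos: [0.4794, 0.1437, 0.0698]
orientation: [0.587, 3.086, -0.0]
force: [-0.1, 0.6, 0.0]
opening: 0.043
gripper_force: 0.0
t: 9.4
tool_pos: [0.4323, 0.2514, 0.2201]
orientation: [-0.58, -3.087, -0.003]
force: [-0.1, -0.2, -0.6]
opening: 0.0464
gripper_force: 0.0
```

View pics/f.png

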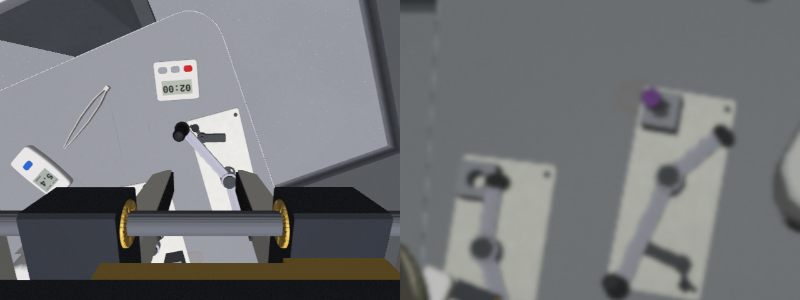

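The arm stays hooked with the knob drawn to the left. The tube is standing, the empty mixer is at rest, and the gripper is clear.

```bash
python3 -c "
from plant import robot
print(robot.close_job())"
```

```text
the job is handed in; nothing more can be done
None
```

The loaded mixer is cocked and resting on its catch, with the tube standing in its socket, the empty mixer's arm still at rest and the gripper clear; the cup was not in the last picture, but the arm never went near it, and the job is handed in (no verdict was returned).

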